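# Set the hone dial and lay out the gouges for sharpening

### The job

Get the carver's bench ready for honing. First set the honing machine's click dial: turn it clockwise as far as it goes to its stop, then back it off counter-clockwise by exactly three clicks. Then lift the retaining bar up out of its two brackets on the rack and set it aside on the bench, well clear of the rack; lay every gouge that is in the rack flat on the blue mat, blade and handle wholly on the mat and none on top of another; and finally put the bar back down in both of its brackets, grip block up and evenly centred. Leave the cup, pot, mallet, brush, bowl and oil bottle where they are.

Things in the scene. Friction and masses are not known exactly. Their poses are not given: they have to be found in the camera images.
- hone: Powered honing machine fixed to the bench: a grey pedestal 110 x 110 mm and 55 mm tall that carries the black dial, and beside it (its +y side) a green motor housing 100 mm tall with a round honing wheel up to 130 mm tall. Origin: on the bench under the dial's axis.
- dial (a joint): Click dial on the hone, vertical axis; value in rad: 0 at the clockwise stop (seen from above), growing counter-clockwise to 4.4 at the other stop. A click every 30 degrees (0.524 rad) from the stop; a sprung detent (about 0.1 N m to pass) pulls it into the nearest click and holds it there. At 0 the red end of its grip points along the hone's -x axis to a red dot.
- dial_grip (a point): On the dial's axis, 83 mm above the bench, at the height to grip. The black dial has a skirt 68 mm across and on it an upright bar grip 60 mm long, 16 mm wide, 30 mm tall, red at one end; this point is 13 mm below its top, 17 mm above the skirt. x lies along the bar grip (red end at -x) and turns with the dial; z up.
- rack: Wooden gouge rack fixed to the bench: base 140 (x) x 290 (y) x 10 mm; origin on the bench under its middle. Two cross rails along y, 10 mm thick, at x = -51 and +11 mm, tops 34 mm above the bench, carry up to four gouges lying along x in lanes at y = -81, -27, 27 and 81 mm, with stubs 8 mm wide standing to 50 mm between lanes on the rails.
- slot_a (a point): Middle of the slot floor of the dark steel bracket on the rack's -y side, 61 mm above the bench (rack frame x = -20, y = -135 mm). The open-topped slot runs along the rack's y, is 12 mm long in y and 28 mm wide in x; its cheeks rise to 79 mm, flared lips to 90 mm.
- slot_b (a point): Middle of the slot floor of the dark steel bracket on the rack's +y side, 61 mm above the bench (rack frame x = -20, y = 135 mm). The open-topped slot runs along the rack's y, is 12 mm long in y and 28 mm wide in x; its cheeks rise to 79 mm, flared lips to 90 mm.
- bar: Loose brass retaining bar, 300 mm long (its y axis), 22 mm wide (x), 12 mm thick, with a red grip block on its middle: 18 mm (x) x 40 mm (y) x 30 mm tall above the bar. Origin: centre of the bar's underside; the block spans z = 12 to 42 mm. It starts in both brackets of the rack, 3 mm above the gouge handles. 220 g.
- gouge1: Carving gouge, dark brown handle 90 mm long and 24 x 24 mm in section, with a steel blade; 155 mm long overall, 90 g. Origin: centre of the handle; x points to the blade tip. It starts in one lane of the rack, blade away from the robot, its origin 46 mm above the bench; lying on the mat its origin is 16 mm above the bench. May be absent.
- gouge2: Carving gouge, orange-red handle 90 mm long and 24 x 24 mm in section, with a steel blade; 155 mm long overall, 90 g. Origin: centre of the handle; x points to the blade tip. It starts in one lane of the rack, blade away from the robot, its origin 46 mm above the bench; lying on the mat its origin is 16 mm above the bench. May be absent.
- gouge3: Carving gouge, mid-brown handle 90 mm long and 24 x 24 mm in section, with a steel blade; 155 mm long overall, 90 g. Origin: centre of the handle; x points to the blade tip. It starts in one lane of the rack, blade away from the robot, its origin 46 mm above the bench; lying on the mat its origin is 16 mm above the bench. May be absent.
- gouge4: Carving gouge, pale wood handle 90 mm long and 24 x 24 mm in section, with a steel blade; 155 mm long overall, 90 g. Origin: centre of the handle; x points to the blade tip. It starts in one lane of the rack, blade away from the robot, its origin 46 mm above the bench; lying on the mat its origin is 16 mm above the bench. May be absent.
- gouge1_tip (a point): Blade tip of gouge1, 110 mm from its origin.
- gouge2_tip (a point): Blade tip of gouge2, 110 mm from its origin.
- gouge3_tip (a point): Blade tip of gouge3, 110 mm from its origin.
- gouge4_tip (a point): Blade tip of gouge4, 110 mm from its origin.
- mat: Blue rubber laying-out mat with a thin pale line along two edges, fixed on the bench, 200 mm (x) x 260 mm (y), 4 mm thick; origin on the bench under its middle.
- cup: Bystander: turned light wooden cup, 68 mm across, 75 mm tall, not part of the job. Origin: centre of its underside.
- pot: Bystander: turned brown wooden pot with a lid knob, 76 mm across, 102 mm tall, not part of the job. Origin: centre of its underside.
- mallet: Bystander: wooden mallet, 200 mm long, lying, not part of the job. Origin: middle of its length, on the underside.
- brush: Bystander: bench brush, 200 mm long, lying, not part of the job. Origin: middle of its length, on the underside.
- bowl: Bystander: light wooden bowl, 120 mm across, 50 mm tall, not part of the job. Origin: centre of its underside.
- oil: Bystander: small amber oil bottle, 48 mm across, 120 mm tall, not part of the job. Origin: centre of its underside.
There are look-alikes about, which are no part of the job. Leave any pink or turquoise look-alike of the gouge3 alone.

How it is judged:
On the way, in this order (a step that is already met when the one before it is completed fails the run):
1. the dial is turned fully clockwise to its stop (value of joint dial below 0.1 rad), for 0.2 s.
2. the dial is three clicks back from the stop, let go and still (value of joint dial between 1.371 and 1.771 rad and velocity of joint dial between -0.05 and 0.05 rad/s and contact force between the fingers and dial below 0.1 N), for 0.3 s.
3. the bar lies at rest on the bench, let go, its middle at least 110 mm from the rack's middle (horizontal distance between bar and rack above 0.11 m and height (world z) of bar below 0.03 m and linear speed of bar below 0.03 m/s and contact force between the fingers and bar below 0.1 N), for 0.2 s.
4. every gouge lies flat on the mat (x of gouge1 in the frame of mat between -0.085 and 0.085 m and y of gouge1 in the frame of mat between -0.125 and 0.125 m and z of gouge1 in the frame of mat between 0.009 and 0.022 m and x of gouge1_tip in the frame of mat between -0.11 and 0.11 m and y of gouge1_tip in the frame of mat between -0.14 and 0.14 m and linear speed of each of gouge1, gouge2, gouge3, gouge4 below 0.03 m/s and x of gouge2 in the frame of mat between -0.085 and 0.085 m and y of gouge2 in the frame of mat between -0.125 and 0.125 m and z of gouge2 in the frame of mat between 0.009 and 0.022 m and x of gouge2_tip in the frame of mat between -0.11 and 0.11 m and y of gouge2_tip in the frame of mat between -0.14 and 0.14 m and x of gouge3 in the frame of mat between -0.085 and 0.085 m and y of gouge3 in the frame of mat between -0.125 and 0.125 m and z of gouge3 in the frame of mat between 0.009 and 0.022 m and x of gouge3_tip in the frame of mat between -0.11 and 0.11 m and y of gouge3_tip in the frame of mat between -0.14 and 0.14 m and x of gouge4 in the frame of mat between -0.085 and 0.085 m and y of gouge4 in the frame of mat between -0.125 and 0.125 m and z of gouge4 in the frame of mat between 0.009 and 0.022 m and x of gouge4_tip in the frame of mat between -0.11 and 0.11 m and y of gouge4_tip in the frame of mat between -0.14 and 0.14 m), for 0.3 s.
5. the bar lies in both brackets again (x of bar in the frame of rack between -0.028 and -0.012 m and y of bar in the frame of rack between -0.02 and 0.02 m and z of bar in the frame of rack between 0.056 and 0.066 m and angle between bar's own z axis and vertical below 0.08 rad and angle between the y axis of bar and the y axis of rack, either way round below 0.08 rad and linear speed of bar below 0.03 m/s), for 0.3 s.
At the end, for the whole second after the job is handed in: Dial at rest three clicks (1.571 rad +-0.2) counter-clockwise of its stop; every gouge present lies still and flat on the mat (origin 9-22 mm above the bench, tip at most 10 mm past an edge); the bar rests level in both brackets, block up, within 20 mm of centred lengthwise (all of step 4 and all of step 5 and value of joint dial between 1.371 and 1.771 rad and velocity of joint dial between -0.05 and 0.05 rad/s); the robot touches nothing.
It fails at once if a bystander (cup, pot, mallet, brush, bowl, oil bottle) is pushed more than 40 mm (distance of any of cup, pot, mallet, brush, bowl, oil from where it was at the start of the episode above 0.04 m).
It fails at once if the cup, pot, bowl or oil bottle is tipped over (angle between any of cup, pot, bowl, oil's own z axis and vertical above 0.6 rad).
Of gouge1, gouge2, gouge3, gouge4 only 2 to 4 are there at a start; the rules pass over those that are not, and their reading is None.
At some moment in a run one of gouge1, gouge2, gouge3, gouge4 may be knocked a few centimetres aside while the robot is not near it.
Once in a run the grip may slacken for a moment while it holds something.
It also fails if it takes over 210 s, if anything falls off the work surface, if the arm or the gripper's body presses on something with over 40 N, if the wrist force passes 120 N, or if a joint passes its speed limit or range.

### The arm

A 6-joint arm with a two-finger parallel gripper is mounted at the origin on the work surface. World frame = base frame: x ahead of the robot, y to its left, z up, the work surface at z = 0. Lengths are in m, angles in rad, forces in N, time in s.
With the tool pointing down it reaches from about 0.35 to 0.725 m from the base axis. Payload 6 kg.
Tool frame: the origin (TCP) lies at the centre of the arm's flange, where the gripper is bolted on; the fingertips stand 173 mm ahead of it and the grasp point (between the pads) lies 155 mm ahead of it; z points along the fingers, y is the line along which they close (so a half turn about z gives the same grasp; the last joint's range is limited). The gripper opens to 85 mm and grips with 20 to 120 N. Pads are 22 mm wide; open, the fingers measure 114 mm over their backs; the gripper's body (76 mm by 85 mm) begins 54 mm behind the grasp point. The pads swing forward as they close: fully open they stand 13 mm farther back than shut.
Start: joints at [-0.825, 0.04, 0.085, 0, -1.615, -0.334], TCP at [0.24, -0.55, 0.405] pointing down, gripper open.
Joint ranges: [-2.56, 2.56], [-1.29, 2.01], [-1.08, 1.49], [-3.29, 1.98], [-2.81, -0.18], [-2.99, 2.99]. Speed limits (rad/s): [2.57, 2.57, 3.01, 3.14, 3.14, 3.14].

### API

Orientations are given as a rotation vector (axis times angle).
In Python, from rig import env, vision gives the robot as it stands. Calls block until the motion is done:
- env.reach(position, orientation): joint-space move of the TCP to a pose.
- env.move_linear(position, feed=0.15, attitude=None, contact_N=None): straight line of the TCP; attitude=None keeps the orientation; feed is the mean speed in m/s. With contact_N (N) it stops when the force on the tool has changed by that much, and returns True; else False.
- env.move_j(angles): joint-space move.
- env.grip(opening, grip_force=None): finger opening in m; grip_force is the grip in N (None keeps the last); returns when the fingers have stopped.
- env.pause(seconds).
- env.ik(position, orientation): joint angles nearest the present ones, or None.
- vision.snapshot(name): name is "side" or "top" or "wrist"; returns the picture (420x560x3 uint8, blue, green, red); there is no depth.
- vision.camera_info(name): a dict with "fovy" (degrees; the focal length in pixels is half the picture's height over the tangent of half this angle, whatever the lens; pixels are square), "cx", "cy" (the principal point, pixels), "eye" and "rotation" of the camera in the world. Camera axes: x right, y down, z forward; pixel columns grow to the right and rows downward; lengths in m; the calibration is good to about 2 mm. A picture is of the moment at which its call begins: read the wrist's pose just before it. camera_info takes no time and is no camera call; for the wrist camera it gives the pose at the moment of the call.
A pose or a line that the arm cannot do raises env.PlanningError and nothing moves.
- env.job_done(): hands the job in; it is judged then, once.
Trained networks look in the newest picture that a camera, given by its name, has taken for a name from the list of things; names that differ only in an ending like _2 or _b are one class to them, and where a whole thing is asked for, a point or a joint stands for the part that bears it (a point fixed in the world has none). Each returns a list of dicts, best first, with "score" (0 to 1); they miss things now and then, are a little off and sometimes report something else, mostly with a low value. They report only what shows in the picture. A call takes as long as a camera call. They do not tell look-alikes from the thing itself.
- vision.find_in(camera, target): "box" ([centre column, centre row, width, height] in pixels, round what is visible of it).
- vision.regions_of(camera, target): "mask" (420x560 bool, what is visible of it) and "box" ([centre column, centre row, width, height] in pixels, round what is visible of it).
Readings, each from a call of its own:
- env.read_clock(): time.
- env.read_qpos(): joint angles.
- env.read_joint_velocities(): joint speeds.
- env.read_tau(): joint torques, N m.
- env.read_position(): TCP position.
- env.read_tool_rot(): TCP orientation.
- env.read_contact_force(): force on the tool from outside, world axes, zero at the start.
- env.read_torque(): the same for the moment, N m.
- env.read_grip_width(): finger opening in m.
- env.read_grip_force(): force on a finger pad.
Only numpy, scipy, OpenCV 4.12 (cv2) and the standard library are available. Lean on these libraries where they do the work, as an engineer would, in place of code of your own. Each camera call takes 0.05 s, during which the arm holds its last target. There are 200 camera calls.

## Working session

There is one attempt and no reset: what is moved stays moved. The work goes in short steps, each a Python script; the robot and the scene stay as the last script left them, time stands still between calls to the robot, and variables do not carry over. Pictures are saved under pics/ and viewed, at most 14 in all, crops included, and the job is handed in when it is done.

```bash
ls; mkdir -p pics
python3 - <<'E'
from rig import env, vision
import cv2, numpy as np
for c in ("top","side"):
    im=vision.snapshot(c); cv2.imwrite(f"pics/{c}0.png",im)
    i=vision.camera_info(c); print(c,i)
    for t in ("hone","dial_grip","rack","bar","gouge1","gouge2","gouge3","gouge4","mat","cup","pot","mallet","brush","bowl","oil"):
        print(t,[([int(v) for v in d["box"]],round(d["score"],2)) for d in vision.find_in(c,t)][:5])
print(env.read_clock(), env.read_tool_rot())
E
```

```text
pics
top {'fovy': 46.47084078202397, 'cx': 278.91952926189657, 'cy': 202.91277112370747, 'eye': array([0.39108756, 0.00177595, 1.33859356]), 'rotation': array([-2.1399914 ,  2.19388523, -0.15128975])}
hone [([93, 247, 130, 73], 0.71)]
dial_grip [([132, 236, 27, 27], 0.68), ([325, 185, 14, 62], 0.28)]
rack [([358, 195, 113, 53], 0.95)]
bar [([360, 196, 116, 11], 0.9)]
gouge1 [([365, 185, 9, 59], 0.89), ([196, 297, 13, 62], 0.84), ([429, 307, 17, 31], 0.78), ([345, 187, 13, 56], 0.68), ([327, 185, 15, 57], 0.65)]
gouge2 [([365, 185, 9, 59], 0.89), ([196, 297, 13, 62], 0.84), ([429, 307, 17, 31], 0.78), ([345, 187, 13, 56], 0.68), ([327, 185, 15, 57], 0.65)]
gouge3 [([365, 185, 9, 59], 0.89), ([196, 297, 13, 62], 0.84), ([429, 307, 17, 31], 0.78), ([345, 187, 13, 56], 0.68), ([327, 185, 15, 57], 0.65)]
gouge4 [([365, 185, 9, 59], 0.89), ([196, 297, 13, 62], 0.84), ([429, 307, 17, 31], 0.78), ([345, 187, 13, 56], 0.68), ([327, 185, 15, 57], 0.65)]
mat [([233, 186, 96, 78], 0.8)]
cup [([388, 265, 28, 23], 0.91), ([388, 186, 13, 61], 0.47)]
pot [([132, 158, 35, 31], 0.88), ([357, 196, 114,
[... 563 characters left out ...]
 285, 51, 28], 0.85), ([281, 193, 39, 15], 0.5), ([291, 183, 30, 17], 0.48), ([228, 186, 45, 26], 0.31)]
gouge2 [([289, 285, 51, 28], 0.85), ([281, 193, 39, 15], 0.5), ([291, 183, 30, 17], 0.48), ([228, 186, 45, 26], 0.31)]
gouge3 [([289, 285, 51, 28], 0.85), ([281, 193, 39, 15], 0.5), ([291, 183, 30, 17], 0.48), ([228, 186, 45, 26], 0.31)]
gouge4 [([289, 285, 51, 28], 0.85), ([281, 193, 39, 15], 0.5), ([291, 183, 30, 17], 0.48), ([228, 186, 45, 26], 0.31)]
mat []
cup [([357, 190, 20, 24], 0.9)]
pot [([143, 252, 32, 35], 0.58)]
mallet []
brush [([346, 214, 40, 26], 0.57), ([272, 162, 8, 32], 0.35)]
bowl []
oil [([270, 161, 10, 32], 0.82)]
1.6 [ 6.42327615e-01 -3.07515648e+00 -1.83006797e-04]
```

Run:
```python
import cv2
im=cv2.imread("pics/top0.png")
cv2.imwrite("pics/v1.png",cv2.resize(im[80:360,20:470],(800,498),interpolation=cv2.INTER_CUBIC))
cv2.imwrite("pics/v2.png",cv2.resize(im[145:245,290:430],(800,571),interpolation=cv2.INTER_CUBIC))
```

```text
(no output)
```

View pics/v1.png

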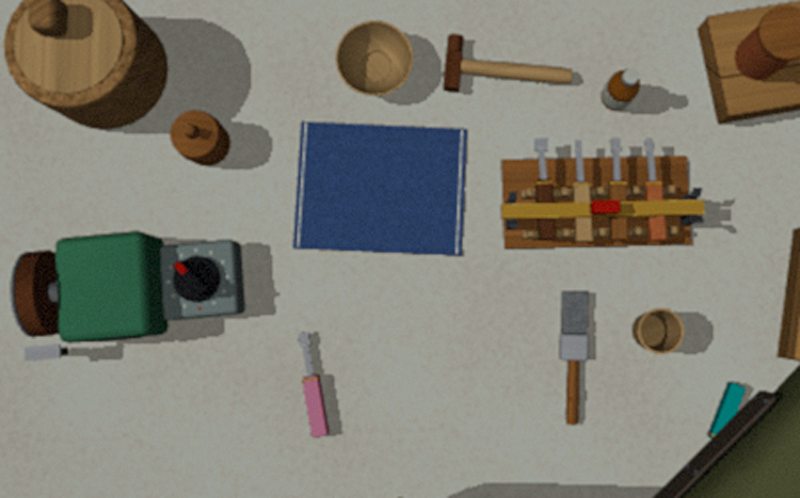

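View pics/v2.png

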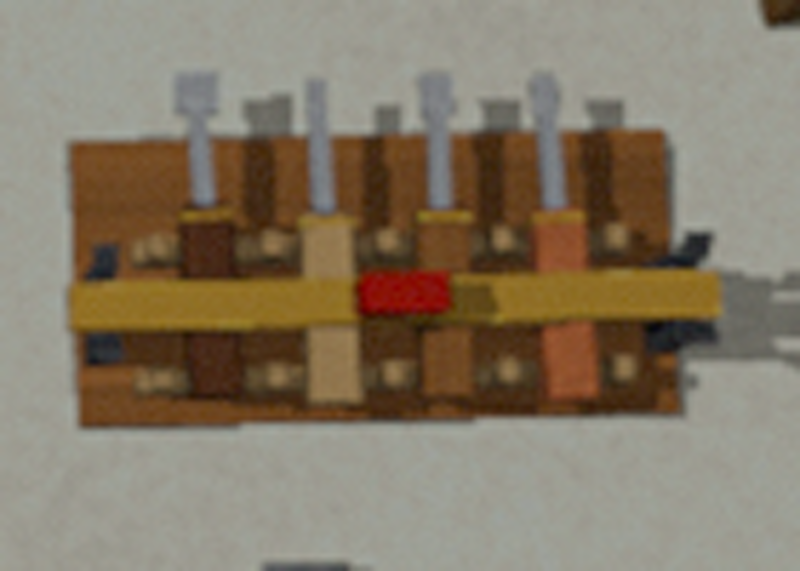

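Top view: in the rack are four gouges, at v2 pixels (208,300) dark brown, (332,310) pale, (445,310) mid-brown and (567,310) orange, so all four are present. The pink one (v1 315,405) and the turquoise one (v1 728,408) lie off the rack and are look-alikes, as is the unhandled blade by the hone. The dial is at v1 (198,278), with its red end pointing up-left. The mat is at (382,188) and the bar's block at (605,207).

```bash
cat > h.py <<'E'
from rig import env, vision
import cv2, numpy as np
from scipy.spatial.transform import Rotation as R
def K(c):
    i=vision.camera_info(c); f=210/np.tan(np.radians(i["fovy"])/2); return i,f
def plane(i,f,uv,z):
    uv=np.atleast_2d(uv).astype(float)
    d=np.c_[(uv[:,0]-i["cx"])/f,(uv[:,1]-i["cy"])/f,np.ones(len(uv))]
    d=R.from_rotvec(i["rotation"]).apply(d); e=np.array(i["eye"])
    return (e+d*((z-e[2])/d[:,2])[:,None])[:,:2]
def pix(i,f,P):
    q=R.from_rotvec(i["rotation"]).inv().apply(np.atleast_2d(P)-i["eye"])
    return np.c_[i["cx"]+f*q[:,0]/q[:,2], i["cy"]+f*q[:,1]/q[:,2]]
def rect(i,f,mask,z):
    "min-area rectangle of a mask on the plane z: centre, long, short, angle of long axis (world)"
    m=cv2.findContours(mask.astype(np.uint8),cv2.RETR_EXTERNAL,cv2.CHAIN_APPROX_NONE)[0]
    m=max(m,key=cv2.contourArea)[:,0]
    p=plane(i,f,m,z)
    (c,s,a)=cv2.minAreaRect((p*1000).astype(np.float32))
    if s[0]<s[1]: a+=90; s=s[::-1]
    return np.array(c)/1000,np.round(s,1),(a+90)%180-90
def hsv(im,lo,hi):
    h=cv2.cvtColor(im,cv2.COLOR_BGR2HSV); return cv2.inRange(h,np.array(lo),np.array(hi))>0
def down(yaw):
    "tool z down, tool y (closing line) at world angle yaw"
    y=np.array([np.cos(yaw),np.sin(yaw),0]); z=np.array([0,0,-1.]); x=np.cross(y,z)
    return R.from_matrix(np.c_[x,y,z]).as_rotvec()
def roi(shape,c0,r0,c1,r1):
    m=np.zeros(shape[:2],bool); m[r0:r1,c0:c1]=1; return m
E
python3 - <<'E'
from h import *
im=cv2.imread("pics/top0.png"); i,f=K("top")
vision.snapshot("top")
print("mat",rect(i,f,hsv(im,(100,80,40),(130,255,255))&roi(im.shape,170,130,300,240),.004))
red=hsv(im,(0,170,120),(6,255,255))|hsv(im,(174,170,120),(180,255,255))
print("block",rect(i,f,red&roi(im.shape,345,185,380,205),.103))
print("brass",rect(i,f,hsv(im,(19,140,90),(27,255,255))&roi(im.shape,295,180,430,210),.073))
print("dialred",rect(i,f,red&roi(im.shape,110,220,140,245),.096))
print("dialblack",rect(i,f,hsv(im,(0,0,0),(180,255,45))&roi(im.shape,112,215,150,252),.072))
print("rack",[rect(i,f,d["mask"],.01) for d in vision.regions_of("top","rack")[:1]])
print("dialgrip",[plane(i,f,d["box"][:2],.075) for d in vision.find_in("top","dial_grip")[:1]])
for n,t,z in(("cup","cup",.07),("pot","pot",.09),("oil","oil",.1),("bowl","bowl",.04),("mallet","mallet",.02),("brush","brush",.02)):
    print(n,[plane(i,f,d["box"][:2],z).round(3) for d in vision.find_in("top",t)[:1]])
E
```

```text
mat (array([0.60543872, 0.09887776]), array([237.8, 196.6]), 86.09858703613281)
block (array([ 0.55704614, -0.2303727 ]), array([36. , 15.5]), 88.64266967773438)
brass (array([ 0.55655164, -0.14798033]), array([128.6,  23.8]), 88.6523208618164)
dialred (array([0.48235199, 0.37787155]), array([12.8,  7. ]), 44.496253967285156)
dialblack (array([0.46789819, 0.36181177]), array([67.1, 62.6]), 77.28273010253906)
rack [(array([ 0.52945197, -0.24242322]), array([306.6,  46.4]), 89.82286834716797)]
dialgrip [array([[0.46816067, 0.35631415]])]
cup [array([[ 0.38 , -0.301]])]
pot [array([[0.67 , 0.355]])]
oil [array([[ 0.732, -0.259]])]
bowl [array([[0.797, 0.103]])]
mallet [array([[ 0.792, -0.098]])]
brush [array([[ 0.342, -0.19 ]])]
```

Run:
```python
from h import *
for yaw in (0,np.pi/4,np.pi/2,-np.pi/4,-np.pi/2,3):
    q=env.ik([.468,.36,.243],down(yaw)); print(round(yaw,2),None if q is None else np.round(q,2))
env.reach([.44,.36,.42],down(np.pi/2))
i,f=K("wrist"); im=vision.snapshot("wrist"); cv2.imwrite("pics/w1.png",im); print(i,env.read_position(),env.read_clock())
print(pix(i,f,[.468,.36,.09]))
```

```text
0 [ 0.99  0.06 -0.19  0.   -1.32  2.15]
0.79 [ 0.99  0.06 -0.19  0.   -1.32  2.93]
1.57 [ 0.99  0.06 -0.19  0.   -1.32 -2.57]
-0.79 [ 0.99  0.06 -0.19  0.   -1.32  1.36]
-1.57 [ 0.99  0.06 -0.19  0.   -1.32  0.58]
3 [ 0.99  0.06 -0.19  0.   -1.32 -1.14]
{'fovy': 67.58921948562256, 'cx': 278.0937650322727, 'cy': 206.8750999315659, 'eye': array([0.36833299, 0.35860807, 0.3889124 ]), 'rotation': array([2.06835366, 2.06652953, 0.29884441])} [0.44034103 0.35957664 0.42000877] 5.3583
[[279.50510796 217.80009761]]
```

View pics/w1.png

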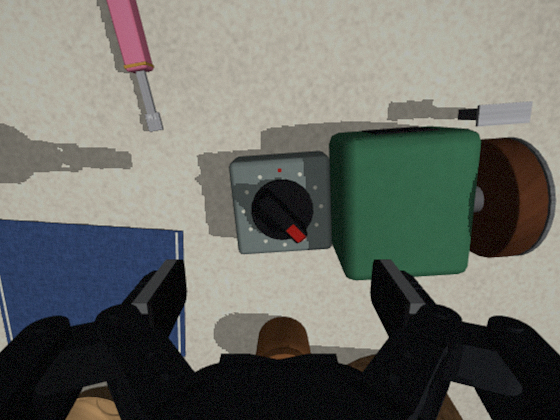

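Wrist view: the dial skirt is at (283,209), its red end at (297,234), and the red stop dot at (279,170). The pedestal is slightly rotated.

Run:
```python
from h import *
im=cv2.imread("pics/w1.png"); i,f=K("wrist")
red=hsv(im,(0,150,90),(8,255,255))|hsv(im,(172,150,90),(180,255,255))
g=roi(im.shape,240,150,330,250)
n,l,s,c=cv2.connectedComponentsWithStats((red&g).astype(np.uint8))
print(s,c)
# pedestal-top dial skirt + grip
m=hsv(im,(0,0,0),(180,255,40))&g
cc=max(cv2.findContours(m.astype(np.uint8),0,1)[0],key=cv2.contourArea); print(cv2.minEnclosingCircle(cc))
ctr,_=cv2.minEnclosingCircle(cc); C=plane(i,f,ctr,.063); print("C",C)
for k in range(1,n):
    if s[k,4]<3: continue
    z=.096 if s[k,4]>40 else .055
    p=plane(i,f,c[k],z); d=(p-C)[0]; print(p,np.hypot(*d),np.degrees(np.arctan2(d[1],d[0])), "ringang")
mm=(red&g); 
print(rect(i,f,mm,.096))
cv2.imwrite("pics/w1c.png",cv2.resize(im[140:270,220:350],(600,600),interpolation=cv2.INTER_CUBIC))
mt=hsv(im,(100,80,40),(130,255,255))
# click dots
dots=hsv(im,(0,0,170),(180,60,255))&roi(im.shape,236,160,328,248)
n,l,s,c=cv2.connectedComponentsWithStats(dots.astype(np.uint8)); 
print([(c[k].round(1),s[k,4]) for k in range(1,n) if s[k,4]<60])
```

```text
[[     0      0    560    420 235017]
 [   278    169      3      3      9]
 [   286    224     19     19    174]] [[279.48818596 209.48410115]
 [279.         170.        ]
 [295.48275862 233.01724138]]
((282.3392028808594, 211.84170532226562), 33.10810089111328)
C [[0.47016131 0.36322055]]
[[0.42565294 0.35961321]] 0.04465431591429973 -175.366394571113 ringang
[[0.48199824 0.37593648]] 0.01737260836839101 47.05034614944762 ringang
(array([0.48204572, 0.37602808]), array([18.3,  9.4]), 43.339569091796875)
[(array([299.5, 173.9]), np.int32(8)), (array([259.6, 176.8]), np.int32(5)), (array([242.7, 211.3]), np.int32(3)), (array([250.5, 228.5]), np.int32(4)), (array([236., 244.]), np.int32(7)), (array([265.4, 240.8]), np.int32(5)), (array([284.4, 244.2]), np.int32(5))]
```

View pics/w1c.png

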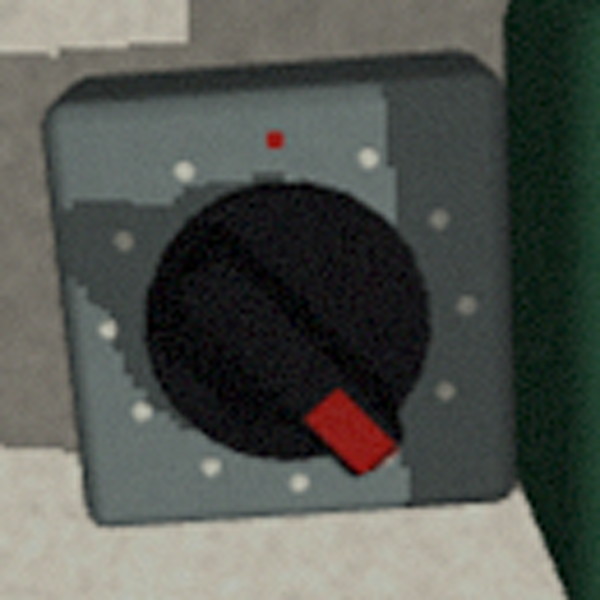

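Run:
```python
from h import *
from scipy.optimize import least_squares
im=cv2.imread("pics/w1.png"); i,f=K("wrist")
d=np.array([(275,140),(184,171),(124,240),(108,329),(142,411),(211,467),(299,483),(368,158),(439,219),(467,305),(446,391)])*130/600+[220,140]
p=plane(i,f,d,.055)
r=least_squares(lambda v:np.hypot(*(p-v[:2]).T)-v[2],[.468,.36,.045]); C=r.x[:2]; print(r.x,r.fun.round(4))
print(np.degrees(np.arctan2(*(p-C).T[::-1])).round(1))
# red face corners in crop on z=.096
q=plane(i,f,np.array([(338,390),(305,420),(395,440),(362,473)])*130/600+[220,140],.096); print(q, q.mean(0)-C)
v=q[2:].mean(0)-C; print(np.degrees(np.arctan2(v[1],v[0])),np.hypot(*v))
v=q[2:].mean(0)-q[:2].mean(0);print(np.degrees(np.arctan2(v[1],v[0])))
```

```text
[0.4690609  0.36322062 0.04318607] [-0.      0.      0.0001  0.0002 -0.0003 -0.      0.0001 -0.0001 -0.
  0.0001  0.    ]
[-176.  -145.8 -116.3  -86.2  -56.   -25.9    4.   154.2  124.1   94.
   64.1]
[[0.47298464 0.37357645]
 [0.4798417  0.36654303]
 [0.484484   0.38607541]
 [0.4921918  0.3790591 ]] [0.01331464 0.01309288]
45.10329453648608 0.027311079118650303
46.366428825052346
```

Run:
```python
from h import *
C=np.array([.4691,.3632]); yaw=np.radians(-44.2)
env.grip(.045,40)
env.reach([*C,.32],down(yaw)); 
t=env.move_linear([*C,.243],feed=.08,contact_N=8); print("touch",t,env.read_position())
env.grip(.0,40); print(env.read_grip_width(),env.read_grip_force(),env.read_contact_force(),env.read_torque())
q=np.array(env.read_qpos()); q0=q[5]; print(q)
for k in range(7):
    q[5]=q0-.5*(k+1); env.move_j(q)
    print(k,env.read_torque()[2].round(3),np.abs(env.read_contact_force()).max().round(1),env.read_clock())
a=3.5
while a<4.1:
    a+=.05; q[5]=q0-a; env.move_j(q); t=env.read_torque()[2]; print(round(a,2),t.round(3))
    if abs(t)>.6: break
env.pause(.4); print(env.read_qpos(),env.read_position(),env.read_grip_width())
```

```text
touch False [0.46928097 0.36335853 0.24379206]
0.015051337978770705 42.960278391838074 [-4.80291234  1.7662002   3.85757132] [ 0.50210812  1.59481539 -0.06173358]
[ 9.97110750e-01  6.31921069e-02 -1.85459345e-01 -7.72415301e-04
 -1.32092529e+00  1.37370342e+00]
0 -0.106 4.0 11.175
1 0.001 3.3 11.725
2 -0.066 6.0 12.275
3 1.866 10.6 12.825
4 1.99 8.0 13.375
5 1.536 6.7 13.925
6 1.737 7.9 14.475
3.55 -0.027
3.6 -0.047
3.65 -0.079
3.7 0.002
3.75 -0.079
3.8 -0.088
3.85 -0.156
3.9 0.869
[ 9.97130881e-01  6.22836085e-02 -1.84605527e-01  4.05281633e-04
 -1.32221324e+00 -2.52223968e+00] [0.46895826 0.36357629 0.2449462 ] 0.015317450609030742
```

Run:
```python
from h import *
print(env.read_torque(),env.read_contact_force())
a=vision.snapshot("side"); b=vision.snapshot("wrist")
cv2.imwrite("pics/s2.png",np.hstack([cv2.resize(a[230:330,140:260],(400,333)),cv2.resize(b,(400,300))[:300] if 0 else cv2.resize(b,(400,333))]))
```

```text
[-1.19908809  0.53032585  0.84639425] [-1.47870323 -2.70213503  8.379457  ]
```

View pics/s2.png

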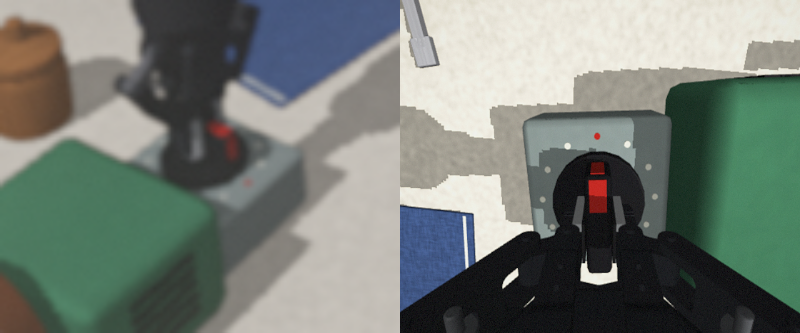

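The red end now points at the red dot, with the torque up against the stop, so the dial is at 0. Next is backing it off by 90°.

Run:
```python
from h import *
C=np.array([.4691,.3632])
q=np.array(env.read_qpos()); q1=q[5]
for a in (.4,.8,1.2,1.59):
    q[5]=q1+a; env.move_j(q); print(a,env.read_torque()[2].round(2))
env.pause(.3); env.grip(.035,40); env.pause(.3)
p=env.read_position(); env.move_linear([p[0],p[1],.34],feed=.12)
env.reach([.44,.36,.42],down(np.pi/2)) 
i,f=K("wrist"); im=vision.snapshot("wrist"); cv2.imwrite("pics/w2.png",im)
cv2.imwrite("pics/w2c.png",cv2.resize(im[140:270,220:350],(400,400)))
red=hsv(im,(0,150,90),(8,255,255))|hsv(im,(172,150,90),(180,255,255))
red&=roi(im.shape,235,180,330,260)
M=rect(i,f,red,.096); print(M); v=M[0]-C; a=np.degrees(np.arctan2(v[1],v[0])); print(a,"value",np.radians((a-184)%360),env.read_clock())
```

```text
0.4 0.04
0.8 0.05
1.2 -1.57
1.59 0.0
(array([0.46982181, 0.34369507]), array([18.4, 10.6]), -83.94728660583496)
-87.8806549336217 value 1.5379727061093222 22.2417
```

View pics/w2c.png

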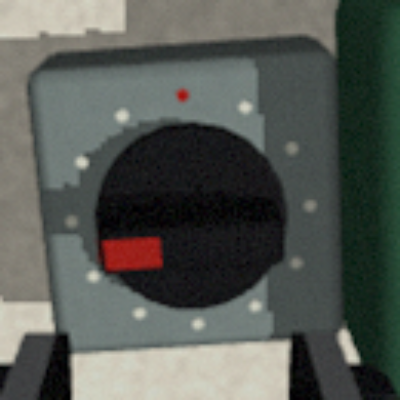

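Dial reads 1.54 rad, the third dot, so it is released at three clicks. Next, close looks at the mat and rack.

Run:
```python
from h import *
def go(p,yaw): env.reach(p,down(yaw))
go([.56,.10,.44],np.pi/2); i,f=K("wrist"); im=vision.snapshot("wrist"); cv2.imwrite("pics/w3.png",im)
print("mat",rect(i,f,hsv(im,(100,80,40),(130,255,255)),.004))
print(env.read_qpos())
go([.53,-.235,.44],np.pi/2); i,f=K("wrist"); im=vision.snapshot("wrist"); cv2.imwrite("pics/w4.png",im)
import pickle; pickle.dump((i,f),open("w4.pkl","wb"))
red=hsv(im,(0,170,110),(6,255,255))|hsv(im,(174,170,110),(180,255,255))
print("block",rect(i,f,red,.103))
print("brass",rect(i,f,hsv(im,(19,140,90),(27,255,255)),.073))
print(env.read_qpos(),env.read_clock())
```

```text
mat (array([0.60516193, 0.09637521]), array([258.1, 198.5]), 86.08411407470703)
[ 5.31342932e-01 -3.55889808e-02  7.27613759e-02 -3.70191259e-04
 -1.67942397e+00 -2.10068270e+00]
block (array([ 0.55472333, -0.23442232]), array([38.1, 16.1]), -89.93986275047064)
brass (array([ 0.55465955, -0.30600739]), array([14.2, 14.1]), -27.939376831054688)
[-6.94621661e-02 -6.82209499e-03  1.01461341e-01 -1.92240795e-04
 -1.67900567e+00 -1.49964703e+00] 24.725
```

View pics/w4.png

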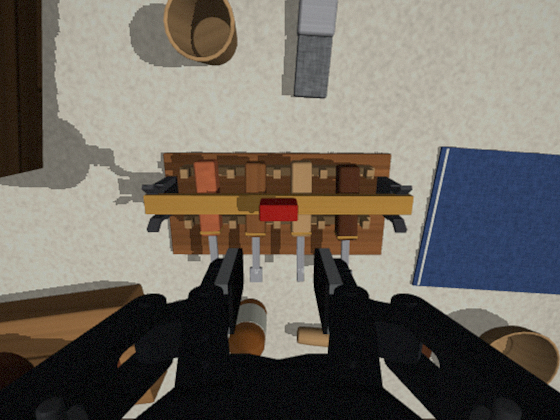

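View pics/w3.png

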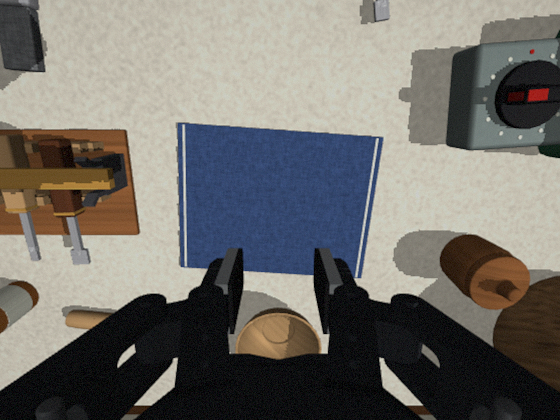

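Rack view: block at (278,210); brass bar from (145,203) to (412,205); handles at orange (206,178), mid-brown (256,178), pale (302,178) and dark (347,180). In the mat view, the mat corners are (180,123), (381,137), (360,277) and (180,267).

Run:
```python
from h import *
import pickle; i,f=pickle.load(open("w4.pkl","rb")); im=cv2.imread("pics/w4.png")
h=hsv(im,(15,120,60),(30,255,255))|hsv(im,(0,170,90),(6,255,255))|hsv(im,(174,170,90),(180,255,255))
m=(h&roi(im.shape,135,185,425,225)).astype(np.uint8)
m=cv2.morphologyEx(m,cv2.MORPH_OPEN,np.ones((9,9)))
m=cv2.morphologyEx(m,cv2.MORPH_CLOSE,np.ones((9,9)))
print("bar",rect(i,f,m,.073))
e=plane(i,f,[(145,203),(412,205)],.073); print("ends",e,e.mean(0),np.degrees(np.arctan2(*(e[1]-e[0])[::-1])))
print("base",plane(i,f,[(163,153),(391,153),(383,255),(175,255)],.01), plane(i,f,[(163,153),(391,153),(383,255),(175,255)],.01).mean(0))
for n,p in dict(o=(205,162),m=(256,163),p=(302,163),d=(347,165)).items(): print(n,plane(i,f,p,.058))
for n,p in dict(o=(212,236),m=(257,275),p=(300,277),d=(346,239)).items(): print(n,plane(i,f,p,.046))
b=plane(i,f,[(200,30),(310,95)],.02); print(b)
```

```text
bar (array([ 0.5572934 , -0.23488432]), array([297.7,  31.4]), -89.93865262717009)
ends [[ 0.55319346 -0.38276315]
 [ 0.55519547 -0.08562146]] [ 0.55419447 -0.2341923 ] 89.61397196381407
base [[ 0.50543846 -0.3799858 ]
 [ 0.5051111  -0.09240734]
 [ 0.64563589 -0.08902952]
 [ 0.64591183 -0.37775119]] [ 0.57552432 -0.23479346]
o [[ 0.50971501 -0.31660991]]
m [[ 0.5107709  -0.25959575]]
p [[ 0.51071312 -0.20809756]]
d [[ 0.51290276 -0.15756894]]
o [[ 0.60322252 -0.31666339]]
m [[ 0.6570226  -0.26185169]]
p [[ 0.65984787 -0.20640037]]
d [[ 0.60705604 -0.15031072]]
[[ 0.36900704 -0.32150689]
 [ 0.43676992 -0.19763153]]
```

Run:
```python
from h import *
B=np.array([.5548,-.2345]); A=np.array([.39,.03]); o=down(0)
env.grip(.045,60)
env.reach([*B,.33],o)
print(env.read_qpos())
print(env.move_linear([*B,.155+.096],feed=.08,contact_N=10))
env.grip(0,60); print("w",env.read_grip_width(),env.read_contact_force())
env.move_linear([*B,.345],feed=.08); print("w",env.read_grip_width(),env.read_contact_force())
env.move_linear([*A,.345],feed=.15); print("w",env.read_grip_width())
env.move_linear([*A,.155+.055],feed=.12)
t=env.move_linear([*A,.155+.030],feed=.03,contact_N=4); print(t,env.read_position(),env.read_grip_width())
env.grip(.045,60); env.move_linear([*A,.33],feed=.12)
im=vision.snapshot("top"); cv2.imwrite("pics/t3.png",im); print(env.read_clock(),[d["box"] for d in vision.find_in("top","bar")[:2]])
```

```text
Traceback (most recent call last):
rig.PlanningError: the arm cannot take that pose within its joint ranges
```

Run:
```python
from h import *
B=np.array([.5548,-.2345]); A=np.array([.39,.03]); o=down(np.pi)
env.reach([*B,.33],o)
print(env.read_qpos())
print(env.move_linear([*B,.155+.096],feed=.08,contact_N=10))
env.grip(0,60); print("w",env.read_grip_width(),env.read_contact_force())
env.move_linear([*B,.345],feed=.08); print("w",env.read_grip_width(),env.read_contact_force())
env.move_linear([*A,.345],feed=.15); print("w",env.read_grip_width())
env.move_linear([*A,.155+.055],feed=.12)
t=env.move_linear([*A,.155+.030],feed=.03,contact_N=4); print(t,env.read_position(),env.read_grip_width())
env.grip(.045,60); env.move_linear([*A,.33],feed=.12)
im=vision.snapshot("top"); cv2.imwrite("pics/t3.png",im); print(env.read_clock(),[d["box"] for d in vision.find_in("top","bar")[:2]])
```

```text
[-6.75811665e-02  5.04221790e-02 -3.95746942e-02  1.46919876e-04
 -1.48035662e+00  6.65949662e-02]
False
w 0.01699117083219165 [-0.0067297   0.60958421  1.89009076]
w 0.01670207327344723 [ 0.61260547 -0.02280504 -2.36476747]
w 0.01644889497854739
True [0.39009009 0.0300274  0.19066458] 0.01711257137312171
35.0833 [[260.7, 261.0, 110.8, 7.7]]
```

Run:
```python
from h import *
env.reach([.53,-.235,.44],down(np.pi/2)); i,f=K("wrist"); im=vision.snapshot("wrist"); cv2.imwrite("pics/w5.png",im)
import pickle; pickle.dump((i,f),open("w5.pkl","wb"))
for d in vision.regions_of("wrist","gouge1"):
    if d["score"]<.3: continue
    c=d["box"]; print(np.round(d["score"],2),np.int32(c),rect(i,f,d["mask"],.055))
t=vision.snapshot("top"); cv2.imwrite("pics/v5.png",np.hstack([cv2.resize(im,(400,300)),cv2.resize(t[80:380,90:490],(400,300))])) 
print(env.read_clock())
```

```text
0.84 [256 222  21 118] (array([ 0.58475836, -0.26150311]), array([153. ,  24.1]), -0.5875091552734375)
0.77 [301 221  20 123] (array([ 0.58341498, -0.20752997]), array([152.8,  24.1]), 0.7806316018104553)
0.63 [348 213  25  92] (array([ 0.56964246, -0.15295944]), array([116.6,  27.2]), 3.1018450260162354)
0.56 [207 208  28  98] (array([ 0.56700623, -0.31481042]), array([121.9,  29.1]), 3.1836018562316895)
36.5
```

View pics/v5.png

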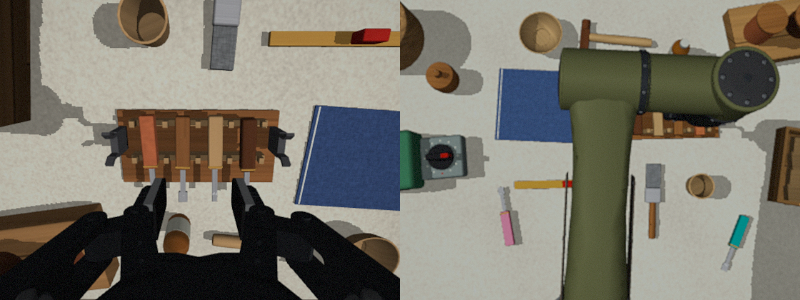

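Rack is open with all four gouges seated, and the bar lies at the front with its block up. First gouge next: the dark one, to the far mat slot.

```bash
cat >> h.py <<'E'
MAT=np.array([.605,.0965]); MY=np.radians(-4)
def mat(x,y): return MAT+R.from_euler("z",MY).as_matrix()[:2,:2]@[x,y]
def fetch(P,slot,yaw=0.,zo=.046,H=.31,off=.0):
    P=np.array(P); o=down(np.pi/2+yaw); D=mat(-.032,slot); o2=down(np.pi/2+MY)
    env.grip(.040,60)
    env.reach([*P,H],o)
    t=env.move_linear([*P,zo+.009+.155],feed=.1,contact_N=8)
    if t: print("touched at",env.read_position()); return False
    env.grip(0,60); w=[env.read_grip_width()]
    env.move_linear([*P,H],feed=.12); w.append(env.read_grip_width())
    env.move_linear([*D,H],feed=.25,attitude=o2); w.append(env.read_grip_width())
    print("w",np.round(w,4))
    if min(w)<.018: return False
    env.move_linear([*D,.215],feed=.15)
    t=env.move_linear([*D,.155+.0235],feed=.04,contact_N=4); print("down",t,env.read_position()[2],env.read_grip_width())
    env.grip(.040,60); env.move_linear([*D,H],feed=.2)
    return True
E
python3 - <<'E'
from h import *
print(fetch([.556,-.1535],.09),env.read_clock())
E
```

```text
w [0.0227 0.0229 0.0228]
down True 0.18114257708639206 0.022939286110518202
True 44.0083
```

Run:
```python
from h import *
ok=fetch([.556,-.2075],.03) and fetch([.556,-.2617],-.03)
print(ok,env.read_clock())
env.reach([.50,-.15,.46],down(np.pi/2)); i,f=K("wrist"); im=vision.snapshot("wrist")
for d in vision.regions_of("wrist","gouge1"):
    if d["score"]<.3: continue
    print(np.round(d["score"],2),np.int32(d["box"]),rect(i,f,d["mask"],.026))
cv2.imwrite("pics/w6.png",im)
```

```text
w [0.0228 0.0229 0.0227]
down True 0.18113951235279296 0.022735923424768375
w [0.0227 0.0229 0.0223]
down True 0.18115565926807575 0.022866182745222317
True 60.525
0.86 [529 265  45  99] (array([0.63010504, 0.19878075]), array([155.8,  43.4]), 1.9360617399215698)
0.77 [146 235  38 112] (array([ 0.59343573, -0.32541266]), array([165.1,  34.1]), 1.7266899347305298)
0.72 [434 243  42 101] (array([0.59844409, 0.06076335]), array([155.3,  34.7]), -4.924934387207031)
0.61 [478 242  44 104] (array([0.6006778 , 0.11986243]), array([153.7,  38.7]), -2.2794952392578125)
0.53 [134  58  79  73] (array([ 0.36759836, -0.32222296]), array([93.7, 75.2]), -89.96045655012131)
```

View pics/w6.png

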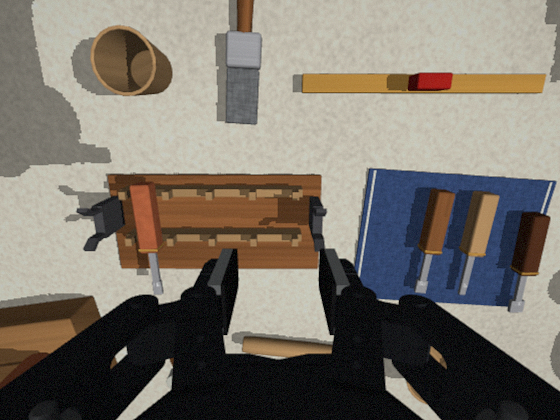

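Dark gouge was knocked about 30 mm forward, with its tip at (518,308) on the mat's far edge. The orange one at (146,215) is still in the rack. I'll place the orange one, then re-seat the dark one.

Run:
```python
from h import *
print(fetch([.556,-.316],-.09),env.read_clock())
env.reach([.555,.11,.46],down(np.pi/2)); i,f=K("wrist"); im=vision.snapshot("wrist")
for d in vision.regions_of("wrist","gouge1"):
    if d["score"]<.3: continue
    print(np.round(d["score"],2),np.int32(d["box"]),rect(i,f,d["mask"],.02))
cv2.imwrite("pics/w7.png",im); import pickle; pickle.dump((i,f),open("w7.pkl","wb"))
```

```text
w [0.0225 0.0226 0.0227]
down True 0.18122493318691635 0.022499613446951706
True 69.3667
0.93 [349 219  24  86] (array([0.61830139, 0.20570525]), array([125.4,  28.1]), 1.3076341152191162)
0.92 [246 204  22 107] (array([0.60173236, 0.06649128]), array([155.6,  26.3]), -3.9215316772460938)
0.67 [203 198  24 111] (array([0.59455505, 0.00864884]), array([154.6,  29.4]), -1.1133651733398438)
0.58 [368  16  17  29] (array([0.3726268 , 0.21226288]), array([30.8, 16.1]), 4.266562461853027)
0.57 [294 205  22 112] (array([0.60379358, 0.126685  ]), array([154.9,  25. ]), -2.9571380615234375)
```

View pics/w7.png

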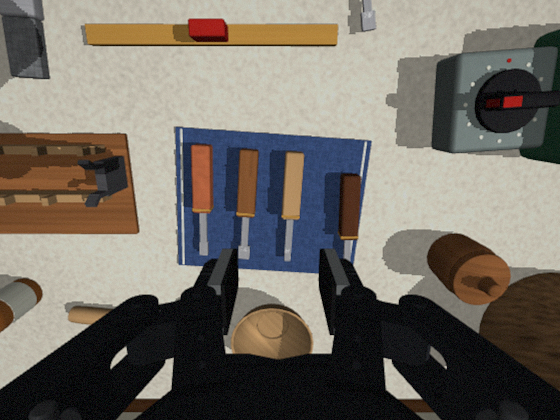

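Three gouges lie neatly on the mat. The dark handle runs (351,174) to (348,237), forward and near the mat's +y edge, so I'll pull it back.

Run:
```python
from h import *
import pickle; i,f=pickle.load(open("w7.pkl","rb"))
e=plane(i,f,[(350.5,174),(348.5,237)],.028); c=e.mean(0); v=e[1]-e[0]; y=np.arctan2(v[1],v[0]); print(e,np.hypot(*v),c,np.degrees(y))
print(fetch(c,.09,yaw=y,zo=.0155),env.read_clock())
env.reach([.555,.11,.46],down(np.pi/2)); i,f=K("wrist"); im=vision.snapshot("wrist")
for d in vision.regions_of("wrist","gouge1"):
    if d["score"]<.3: continue
    print(np.round(d["score"],2),np.int32(d["box"]),rect(i,f,d["mask"],.02))
cv2.imwrite("pics/w8.png",im)
```

```text
[[0.55572199 0.20233097]
 [0.64261935 0.20526876]] 0.08694700376201096 [0.59917067 0.20379987] 1.9362929138752654
w [0.0226 0.0229 0.0226]
down True 0.18050948585788193 0.022641019697559175
True 77.125
0.94 [204 197  21 107] (array([0.59485284, 0.00781278]), array([155.3,  29.6]), -4.433685302734375)
0.92 [337 203  28  89] (array([0.59871564, 0.18565884]), array([126. ,  28.4]), -3.4469757080078125)
0.83 [294 205  25 110] (array([0.60393805, 0.1264848 ]), array([155.4,  24.7]), -3.2527542114257812)
0.62 [249 202  22 108] (array([0.60071143, 0.06594087]), array([155.4,  25.1]), -5.092430114746094)
0.57 [369  16  17  32] (array([0.37289334, 0.21241306]), array([31.1, 16.2]), 4.235367774963379)
```

View pics/w8.png

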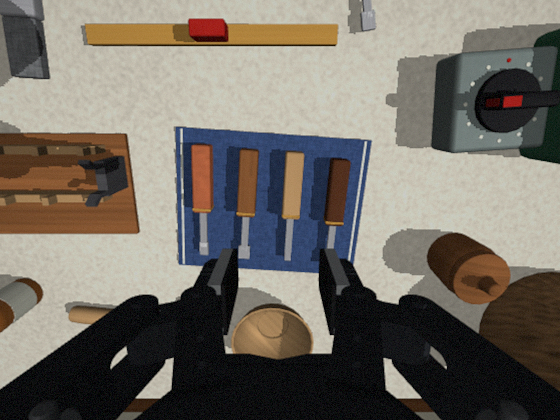

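All four gouges lie flat on the mat, clear of each other, handles at (202,178), (248,182), (293,185) and (338,190). Now the bar goes back.

Run:
```python
from h import *
im=cv2.imread("pics/w8.png"); i,f=K("wrist")
e=plane(i,f,[(85,34),(337,35)],.012); print("bar",e.mean(0),e)
B=np.array([.5548,-.2345]); A=np.array([.39,.03]); o=down(np.pi)
env.grip(.045,60); env.reach([*A,.33],o)
print(env.move_linear([*A,.1905],feed=.08,contact_N=10)); env.grip(0,60); w=[env.read_grip_width()]
env.move_linear([*A,.36],feed=.1); w.append(env.read_grip_width())
env.move_linear([*B,.36],feed=.15); w.append(env.read_grip_width()); env.pause(.3)
print(np.round(w,4),env.read_position(),env.read_clock())
im=vision.snapshot("wrist"); cv2.imwrite("pics/w9.png",im)
```

```text
bar [0.39078276 0.02927785] [[ 0.39025908 -0.12030938]
 [ 0.39130645  0.17886509]]
False
[0.0171 0.0171 0.0165] [ 0.55475559 -0.23433562  0.36010767] 86.1417
```

View pics/w9.png

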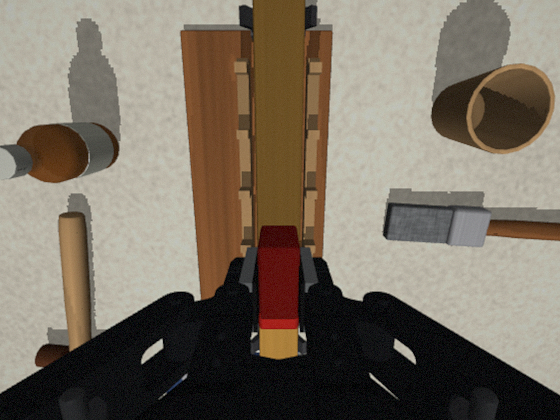

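The bar is held straight and central over both brackets. Lowering it.

Run:
```python
from h import *
B=np.array([.5548,-.2345])
env.move_linear([*B,.285],feed=.1); print(env.read_grip_width())
t=env.move_linear([*B,.2495],feed=.03,contact_N=5); p=env.read_position(); print(t,p,env.read_grip_width(),env.read_contact_force())
if p[2]<.255:
    env.grip(.045,60); env.move_linear([*B,.34],feed=.12)
    env.reach([.53,-.15,.46],down(np.pi/2)); i,f=K("wrist"); im=vision.snapshot("wrist"); cv2.imwrite("pics/w10.png",im)
    red=(hsv(im,(0,170,110),(6,255,255))|hsv(im,(174,170,110),(180,255,255)))&roi(im.shape,0,120,400,300)
    print("block",rect(i,f,red,.103))
print(env.read_clock())
```

```text
0.01682006356846098
True [ 0.55478947 -0.23446289  0.25193345] 0.016836736406762923 [0.41512825 0.89053802 4.71228898]
block (array([ 0.5539306 , -0.23403621]), array([39.2, 15.8]), -89.96838841587305)
90.9583
```

```bash
ls pics/w10.png
```

```text
pics/w10.png
```

View pics/w10.png

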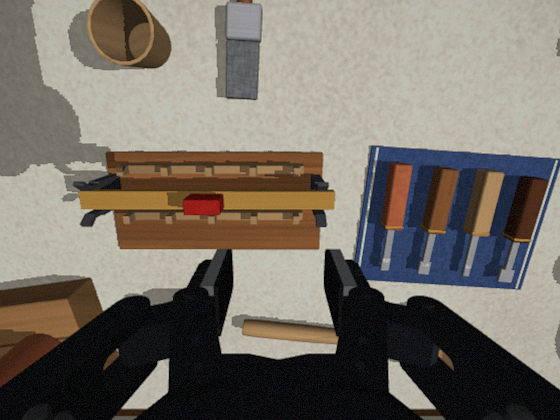

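The bar sits in both brackets, from (80,199) to (334,200), with its block up at (203,205). All four gouges are on the mat and the dial is at three clicks. Handing in.

```bash
python3 -c "
from rig import env
print(env.job_done())"
```

```text
the job is handed in; nothing more can be done
None
```

I finished the job and handed it in at about 91 s: the dial is three clicks back from its stop, all four gouges lie flat on the mat (I re-seated the dark one after it was knocked), and the bar is back in both brackets with its block up; the hand-in returned no verdict.

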